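Open a blower's bayonet inlet cover on the acoustics bench

ROBOT

A 7-joint arm with a two-finger parallel gripper is mounted at the origin on the work surface. World frame = base frame: x ahead of the robot, y to its left, z up, the work surface at z = 0. Lengths are in m, angles in rad, forces in N, time in s.
With the tool pointing down it reaches from about 0.425 to 0.925 m from the base axis. Payload 6.8 kg.
Tool frame: the origin (TCP) lies on the mounting face of the last link; the fingertips stand 173 mm ahead of it and the grasp point (between the pads) lies 155 mm ahead of it; z points along the fingers, y is the line along which they close (so a half turn about z gives the same grasp; the last joint's range is limited). The gripper opens to 85 mm and grips with 20 to 120 N. Pads are 22 mm wide; open, the fingers measure 114 mm over their backs; the gripper's body (76 mm by 85 mm) begins 54 mm behind the grasp point. The pads swing forward as they close: fully open they stand 13 mm farther back than shut.
Start: joints at [-1.307, 0.477, 0.022, 1.555, -0.011, 1.109, -0.083], TCP at [0.245, 0.629, 0.405] pointing down, gripper open.
Joint ranges: [-2.96, 2.96], [-0.34, 2.1], [-1.41, 1.46], [0.24, 2.44], [-1.37, 4.51], [0.17, 1.92], [-2.96, 2.96]. Speed limits (rad/s): [2.39, 2.39, 3.14, 3.14, 3.14, 3.14, 3.14].

INTERFACE

Orientations are given as a unit quaternion [w, x, y, z].
In Python, from station import bot gives the robot as it stands. The module is installed in compiled form; this text tells all that it offers.
- The arm moves only by the shell command python3 -m pendant 'ROWS' [FORCE]. ROWS is JSON, a list of rows, each a list of 5 numbers: the finger opening in m, from 0 to 0.0854, then the shift along the tool's x, y, z in m, then the turn about the tool's z in degrees. In form: [[jaw, x, y, z, yaw], ...]. A call has 1 to 12 rows; each row shifts and turns the commanded pose from where the row before left it, along the tool's axes as they then stand; what a row does not reach is not made up. A row lasts 1/12 s, in which the tool goes at most 41.7 mm and 7.16 degrees, less where a joint would pass 70% of its speed; a pose out of reach is approached as far as the arm can. A call with a gripper value outside its range is refused whole. The fingers move at their own pace and stop on an object; FORCE is the grip in N (left out, the last holds). Time passes only in rows, so rows that do not move let the fingers close. It gives the time, the measured TCP pose, the force, the opening and the grip force at its end, in the units of the state.
- bot.get_obs(): the state, without advancing time (a new reading comes with each control period).
- bot.read_camera(name): name is "side" or "top" or "wrist"; returns (picture, depth): 480x640x3 uint8, blue, green, red; 480x640 float32, m along the optical axis (not along the pixel's ray), 0 where there is no reading.
- bot.camera_model(name): a dict with "intrinsics" (3x3 intrinsics, pixels), "R" (3x3) and "t" (3): a world point X has camera coordinates R X + t. Camera axes: x right, y down, z forward; pixel columns grow to the right and rows downward; lengths in m; the calibration is good to about 2 mm. The wrist camera is an equidistant fisheye: a pixel r from the principal point sees the ray r / f radians off the axis. A picture is of the moment at which its call begins: read the wrist's pose just before it. camera_model takes no time and is no camera call; for the wrist camera it gives the pose at the moment of the call.
- bot.hand_in(): hands the job in; it is judged then, once.
Trained networks look in the newest picture that a camera, given by its name, has taken for a name from the list of things; names that differ only in an ending like _2 or _b are one class to them, and where a whole thing is asked for, a point or a joint stands for the part that bears it (a point fixed in the world has none). Each returns a list of dicts, best first, with "score" (0 to 1); they miss things now and then, are a little off and sometimes report something else, mostly with a low value. They report only what shows in the picture. A call takes as long as a camera call. They do not tell look-alikes from the thing itself.
- bot.boxes_of(name, camera): "at" ([column, row] in pixels, amid what is visible of it).
- bot.trace(name, camera): "mask" (480x640 bool, what is visible of it) and "at" ([column, row] in pixels, amid what is visible of it).
- bot.pinpoint(name, camera): "at" ([column, row] in pixels: a listed point, or the origin of a listed thing).
The state is a dict: "t": time; "q": joint angles; "joint_vel": joint speeds; "joint_torque": joint torques, N m; "eef_pos": TCP position; "tool_rot": TCP orientation; "contact_force": force on the tool from outside, world axes, zero at the start; "torque": the same for the moment, N m; "gripper_width": opening from 0.0 (shut) to 1.0 (fully open); "grasp_force": force on a finger pad.
Only numpy, scipy, OpenCV 4.12 (cv2) and the standard library are available. Lean on these libraries where they do the work, as an engineer would, in place of code of your own. Each camera call takes 0.05 s, during which the arm holds its last target. There are 200 camera calls.

TASK

Open the blower that has the black cover so that its impeller can be inspected: turn the black cover anticlockwise (seen from above) by its grip bar until the bar lines up with the two orange-marked slots, then lift it straight out. Set it down gently, right way up, wholly on the green mat, and let go. Leave the blower with the blue cover closed as it is.

Things in the scene. Friction and masses are not known exactly. Their poses are not given: they have to be found in the camera images.
- cover_grip (a point): Middle of the grip bar of the loose black cover. Bar 64 mm long (x), 18 thick (y), 46 high, on a disc 90 mm across, 12 thick; z up, mass 110-225 g. The point is 35 mm above the cover's flat underside, 23 above the disc, 23 below the bar's top. Two lugs, 14 mm wide, stick out at the disc's bottom in line with the bar to 58 mm from the axis, under the blower's lip when locked. Both ends are alike.
- blower: Cream blower, 154 mm wide, 100 high, fixed on a 170 mm square plate. Origin on its axis at the bench. The cover's underside sits 85 mm up, in a lip of 98 mm bore. Slots 40 mm wide on its +x and -x sides, marked orange. Cover starts 37-63 deg clockwise of them, turns with light friction; free when its bar is within 10 deg of this x axis, a stop 12 deg past. Must rise 20 mm to clear the lip.
- mat: Green rubber mat, 200 mm square and 6 mm thick, fixed to the bench. Origin at the centre of its underside, x and y along its edges.
- blue_cover_end (a point): Bystander: one end of the grip bar of the blue cover on the second blower, which is otherwise identical (same sizes and heights; bar top 143 mm above the bench). The point is 32 mm from that cover's axis, 120 mm above the bench; x points outwards along its bar.
There are look-alikes about, which are no part of the job. Leave any pink look-alike of the part that bears cover_grip alone.

How it is judged:
By the outcome, as a careful person would: the job done as asked, in the order asked, and still so for the second after the job is handed in, with the robot touching nothing.
It also fails if it takes over 42 s, if anything falls off the work surface, if the arm or the gripper's body presses on something with over 40 N, if the wrist force passes 120 N, or if a joint passes its speed limit or range.

## Working session

There is one attempt and no reset: what is moved stays moved. The work goes in short steps, Python scripts to look and compute and a shell command to move; the robot and the scene stay as the last step left them, time stands still between calls to the robot, and variables do not carry over. Pictures are saved under pics/ and viewed, at most 10 in all, crops included, and the job is handed in when it is done.

```bash
mkdir -p pics
cat > h.py <<'E'
import numpy as np, cv2
from station import bot
def world(cam,px,depth=None,z=None,m=None):
    m=m or bot.camera_model(cam);K=np.array(m["intrinsics"]);R=np.array(m["R"]);t=np.array(m["t"])
    x=(px[0]-K[0,2])/K[0,0];y=(px[1]-K[1,2])/K[1,1]
    if cam=="wrist":
        r=np.hypot(x,y);s=np.sin(r)/r if r>1e-9 else 1;d=np.array([x*s,y*s,np.cos(r)])
    else: d=np.array([x,y,1.])
    o=-R.T@t;w=R.T@d
    if z is not None: return o+w*(z-o[2])/w[2]
    return o+w*depth/d[2]
E
python3 - <<'E'
from h import *
s=bot.get_obs();print(s["t"],s["eef_pos"],s["tool_rot"],s["contact_force"],s["gripper_width"])
ims=[]
for c in["top","side"]:
    p,d=bot.read_camera(c);cv2.imwrite(f"pics/{c}1.png",p);np.save(f"pics/{c}1.npy",d)
    for n in["cover_grip","blower","mat","blue_cover_end"]:
        for r in bot.pinpoint(n,c)[:4]:
            u,v=r["at"];dd=d[int(v),int(u)]
            print(c,n,round(r["score"],2),np.round(r["at"]),np.round(world(c,r["at"],dd),3) if dd>0 else None)
E
```

```text
0.0 [0.24510984 0.6286249  0.40373659] [-1.11142953e-04  1.84833900e-01  9.82769365e-01 -8.89614427e-04] [-0.27208031 -0.05374852 -0.83411367] 1.0013405279491026
top cover_grip 0.94 [234. 325.] [0.3   0.159 0.056]
top cover_grip 0.87 [183. 142.] [0.597 0.235 0.144]
top cover_grip 0.81 [122. 273.] [0.387 0.355 0.056]
top cover_grip 0.19 [504. 166.] [ 0.563 -0.281  0.142]
top blower 0.93 [200. 160.] [0.577 0.216 0.098]
top mat 0.78 [332. 197.] [ 0.529 -0.008  0.009]
top blue_cover_end 0.85 [504. 168.] [ 0.559 -0.281  0.143]
top blue_cover_end 0.63 [202. 158.] [0.581 0.213 0.094]
side cover_grip 0.87 [211. 276.] [0.292 0.149 0.053]
side cover_grip 0.55 [194. 215.] [0.37  0.329 0.06 ]
side blower 0.95 [301. 214.] [0.556 0.183 0.047]
side mat 0.55 [352. 274.] [ 0.53  -0.006  0.009]
side blue_cover_end 0.92 [487. 302.] [ 0.554 -0.293  0.132]
```

View pics/top1.png

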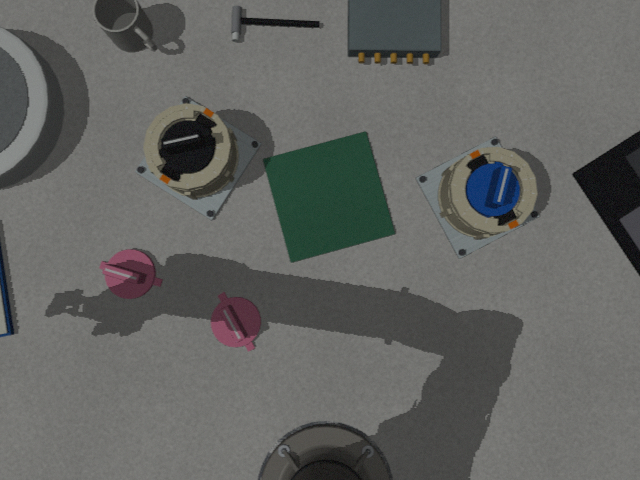

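View pics/side1.png

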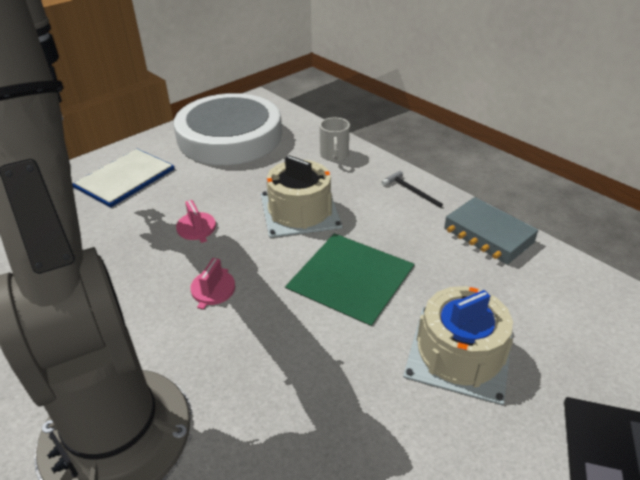

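The top view shows the black-covered blower at about (190,150) with orange slots near (208,113) and (165,180), and the bar pointing to about (180,140). The mat is centred at (330,197), the blue blower is at (493,190), and the pink look-alikes are at (130,273) and (236,322). Next I'll measure from the depth and colour data.

Run:
```python
from h import *
p=cv2.imread("pics/top1.png");d=np.load("pics/top1.npy")
v,u=np.mgrid[0:480,0:640]
m=bot.camera_model("top");K=m["intrinsics"];R=np.array(m["R"]);t=np.array(m["t"])
C=np.stack([(u-K[0][2])/K[0][0]*d,(v-K[1][2])/K[1][1]*d,d],-1);W=(C-t)@R
hsv=cv2.cvtColor(p,cv2.COLOR_BGR2HSV)
def rep(n,M,rect=True):
    P=W[M];r=cv2.minAreaRect((P[:,:2]*1000).astype(np.float32));print(n,M.sum(),np.round(P.mean(0),4),"rect",np.round(r[0],1),np.round(r[1],1),round(r[2],1))
    return P
g=(hsv[...,0]>55)&(hsv[...,0]<90)&(hsv[...,1]>90);g=cv2.morphologyEx(g.astype(np.uint8),cv2.MORPH_OPEN,np.ones((5,5)))>0
rep("mat",g&(W[...,2]<.02))
o=(hsv[...,0]<18)&(hsv[...,1]>150)&(hsv[...,2]>110)&(W[...,2]>.07)
for nm,box in[("black",(130,250,90,220)),("blue",(420,545,130,255))]:
    B=(u>box[0])&(u<box[1])&(v>box[2])&(v<box[3])
    P=rep(nm+" bar",B&(W[...,2]>.132)&(W[...,2]<.16))
    c,s,vt=np.linalg.svd(P[:,:2]-P[:,:2].mean(0),full_matrices=False);print(" pca",np.degrees(np.arctan2(vt[0,1],vt[0,0])),"ext",np.ptp((P[:,:2]-P[:,:2].mean(0))@vt[0]))
    L=B&(abs(W[...,2]-.1)<.006);L=rep(nm+" lip",L)
    (cx,cy),r=cv2.minEnclosingCircle((L[:,:2]*1000).astype(np.float32));print(" circle",cx,cy,r)
    n,lab,st,ce=cv2.connectedComponentsWithStats((o&B).astype(np.uint8))
    cs=[W[lab==i].mean(0) for i in range(1,n) if st[i,4]>8];print(" orange",np.round(cs,4))
    if len(cs)==2:
        e=cs[0]-cs[1];print(" ang",np.degrees(np.arctan2(e[1],e[0])),"mid",(cs[0]+cs[1])/2)
    rep(nm+" plate",B&(W[...,2]>.004)&(W[...,2]<.02)&(hsv[...,1]>15))
```

```text
mat 11273 [ 0.531  -0.0025  0.0056] rect [532.1  -2.9] [198.1 198.3] 15.7
black bar 500 [0.6    0.239  0.1418] rect [600.9 239.9] [19.4 64.7] 12.6
 pca -76.90999062038807 ext 0.06469315745901075
black lip 4250 [0.5998 0.2389 0.0981] rect [601.5 240.2] [145.1 143.7] 36.5
 circle 601.576171875 240.10379028320312 73.5945053100586
 orange [[0.6475 0.1971 0.1374]
 [0.5448 0.2745 0.0988]]
 ang -37.013186147169975 mid [0.59616243 0.23578373 0.11811619]
black plate 1228 [0.5641 0.2198 0.0082] rect [601.1 238.6] [168.2 168.7] 58.2
blue bar 506 [ 0.5315 -0.2754  0.1419] rect [ 532.1 -276.7] [19.2 64.6] 74.6
 pca 164.90871161238883 ext 0.06452502515012126
blue lip 4311 [ 0.5312 -0.2751  0.0984] rect [ 532.3 -277.1] [144.1 145.3] 5.5
 circle 532.74169921875 -277.0338439941406 73.83281707763672
 orange [[ 0.5916 -0.2465  0.1   ]
 [ 0.4734 -0.3091  0.1004]]
 ang 27.91437865710105 mid [ 0.53248409 -0.27776779  0.10018669]
blue plate 1281 [ 0.5163 -0.2418  0.0085] rect [ 544.7 -301. ] [169.  224.2] 28.1
```

```bash
python3 -m pendant '[[0.0854,-0.017,-0.0085,0,0],[0.0854,-0.034,-0.0167,0,0],[0.0854,-0.034,-0.0167,0,0],[0.0854,-0.034,-0.0167,0,0],[0.0854,-0.034,-0.0167,0,0],[0.0854,-0.034,-0.0167,0,0],[0.0854,-0.034,-0.0167,0,0],[0.0854,-0.034,-0.0167,0,0],[0.0854,-0.034,-0.0167,0,0],[0.0854,-0.034,-0.0167,0,0],[0.0854,-0.034,-0.0167,0,0],[0.0854,-0.034,-0.0167,0,0]]' 40
python3 -m pendant '[[0.045,-0.034,-0.0167,0,0],[0.045,-0.034,-0.0167,0,0],[0.045,-0.014,-0.0074,0,0],[0.045,0,0,0,7],[0.045,0,0,0,7],[0.045,0,0,0,7],[0.045,0,0,0.01,7],[0.045,0,0,0.01,7],[0.045,0,0,0.01,7],[0.045,0,0,0.01,7],[0.045,0,0,0,6.6]]'
cat > look.py <<'E'
from h import *
import sys
from scipy.spatial.transform import Rotation as Ro
s=bot.get_obs();q=s["tool_rot"];T=Ro.from_quat([q[1],q[2],q[3],q[0]]).as_matrix();pos=np.array(s["eef_pos"])
print("t",s["t"],"tcp",np.round(pos,4),"y ang",np.degrees(np.arctan2(T[1,1],T[0,1])),"tilt",np.round(T[:,2],3),"F",np.round(s["contact_force"],1),"w",round(s["gripper_width"]*85.4,1),s["grasp_force"])
if len(sys.argv)>3:
    tgt=np.array([float(a) for a in sys.argv[1:4]])
    print("tool delta",np.round(T.T@(tgt-pos),4))
E
python3 - <<'E'
import sys;sys.argv=["",".601",".2395",".34"];exec(open("look.py").read())
m=bot.camera_model("wrist");p,d=bot.read_camera("wrist");cv2.imwrite("pics/w1.png",p);np.save("pics/w1.npy",d)
for n in["cover_grip","blower"]:
    for r in bot.pinpoint(n,"wrist")[:2]:print(n,r["score"],r["at"],world("wrist",r["at"],z=.12 if n=="cover_grip" else 0,m=m))
E
```

```text
t: 1.5
eef_pos: [0.5407, 0.3062, 0.405]
tool_rot: [0.0, 0.185, 0.983, 0.0]
contact_force: [1.1, 1.1, -0.2]
gripper_width: 1.0
grasp_force: 0.0
t: 2.42
eef_pos: [0.6005, 0.2399, 0.3626]
tool_rot: [-0.001, 0.624, 0.781, -0.001]
contact_force: [-0.5, -1.1, 0.3]
gripper_width: 0.524
grasp_force: 0.0
t 2.4167 tcp [0.6005 0.2399 0.3626] y ang 12.764404922577349 tilt [-0.003 -0.001 -1.   ] F [-0.5 -1.1  0.3] w 44.7 0.0
tool delta [-0.0005  0.0004  0.0226]
cover_grip 0.9 [321.5, 254.4] [0.59962521 0.24213861 0.12      ]
cover_grip 0.75 [110.1, 47.1] [0.4403311  0.34491807 0.12      ]
```

View pics/w1.png

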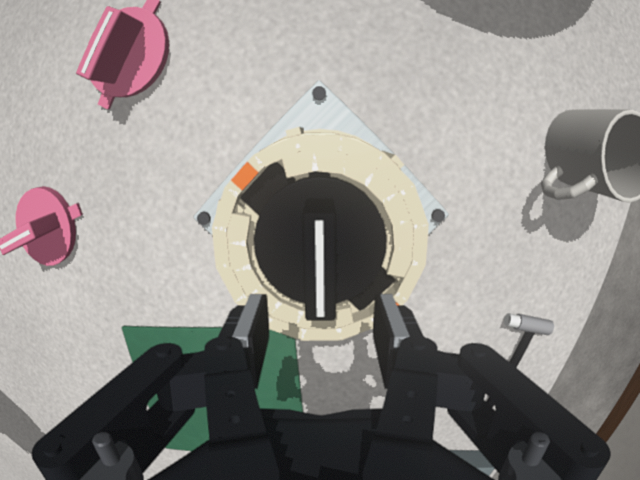

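The wrist view shows the bar upright at column ≈320 and centred between the fingers. The slots are about 45° off it, which matches the plate angle. I'll go down and grip.

```bash
python3 -m pendant '[[0.045,0,0,0.025,0],[0.045,0,0,0.025,0],[0.045,0,0,0.02,0],[0.045,0,0,0.01,0],[0.045,0,0,0.004,0],[0.045,0,0,0,0],[0,0,0,0,0],[0,0,0,0,0],[0,0,0,0,0],[0,0,0,0,0],[0,0,0,0,0],[0,0,0,0,0]]' 50; python3 look.py
```

```text
t: 3.57
eef_pos: [0.6019, 0.2401, 0.2823]
tool_rot: [0.001, 0.622, 0.783, 0.001]
contact_force: [-0.3, -0.6, 7.4]
gripper_width: 0.204
grasp_force: 50.4
t 3.5667 tcp [0.6019 0.2401 0.2823] y ang 13.109658245639451 tilt [ 0.002  0.001 -1.   ] F [-0.3 -0.6  7.4] w 17.4 50.362404584884644
```

```bash
python3 -m pendant '[[0,0,0,0,-3],[0,0,0,0,-5],[0,0,0,0,-5],[0,0,0,0,-5],[0,0,0,0,-5],[0,0,0,0,-5],[0,0,0,0,-5],[0,0,0,0,-5],[0,0,0,0,-5],[0,0,0,0,-2],[0,0,0,0,0],[0,0,0,0,0]]' 60
python3 - <<'E'
exec(open("look.py").read());print(s["torque"])
p,d=bot.read_camera("wrist");cv2.imwrite("pics/w2.png",p)
E
```

```text
t: 4.57
eef_pos: [0.6018, 0.2404, 0.2823]
tool_rot: [0.001, 0.275, 0.962, 0.001]
contact_force: [0.0, 0.0, 6.4]
gripper_width: 0.205
grasp_force: 58.5
t 4.5667 tcp [0.6018 0.2404 0.2823] y ang 58.135393384450055 tilt [ 0.002  0.002 -1.   ] F [0.  0.  6.4] w 17.5 58.50445210933685
[-0.01676419  0.28190049  0.11481945]
```

View pics/w2.png

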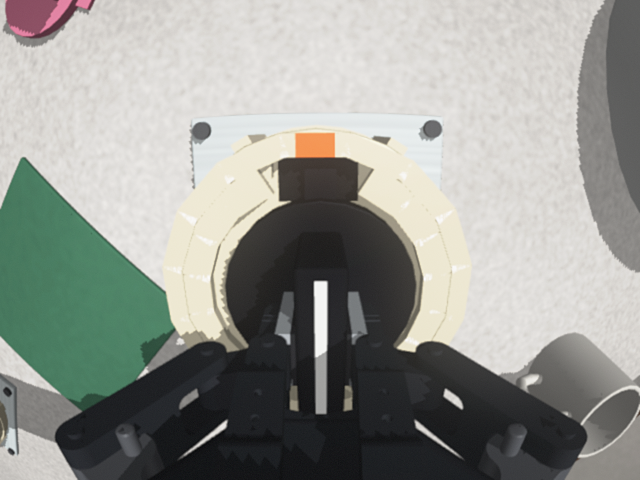

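The bar (column ≈320) lines up with the orange slot (295–335, row 145), and the lug shows in the slot. I'll lift it.

```bash
python3 -m pendant '[[0,0,0,-0.004,0],[0,0,0,-0.006,0],[0,0,0,-0.01,0],[0,0,0,-0.01,0],[0,0,0,-0.015,0],[0,0,0,-0.02,0],[0,0,0,-0.02,0],[0,0,0,-0.01,0],[0,0,0,0,0]]' 60; python3 look.py .532 -.003 .36
python3 - <<'E'
from h import *
p,d=bot.read_camera("side");cv2.imwrite("pics/s2.png",p[80:400,150:600])
E
```

```text
t: 5.37
eef_pos: [0.602, 0.2401, 0.3792]
tool_rot: [0.002, 0.275, 0.961, 0.002]
contact_force: [0.0, 0.5, -1.3]
gripper_width: 0.202
grasp_force: 58.6
t 5.3667 tcp [0.602  0.2401 0.3792] y ang 58.0870988795047 tilt [ 0.005  0.003 -1.   ] F [ 0.   0.5 -1.3] w 17.2 58.648574352264404
tool delta [-0.069  -0.2435  0.0182]
```

View pics/s2.png

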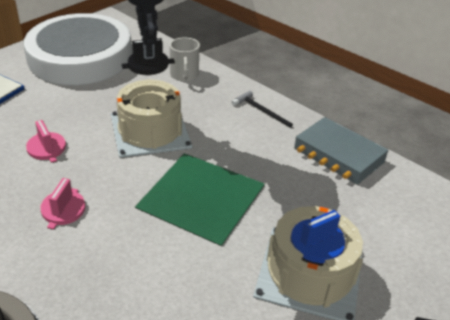

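The cover hangs clear above the open blower, and the impeller cavity is visible at crop (150,100). I'll carry it to the mat centre and lower it.

```bash
python3 -m pendant '[[0,-0.004,-0.0135,0,0],[0,-0.0065,-0.023,0,0],[0,-0.0065,-0.023,0,0],[0,-0.0065,-0.023,0,0],[0,-0.0065,-0.023,0,0],[0,-0.0065,-0.023,0,0],[0,-0.0065,-0.023,0,0],[0,-0.0065,-0.023,0,0],[0,-0.0065,-0.023,0,0],[0,-0.0065,-0.023,0,0],[0,-0.0045,-0.015,0,0],[0,-0.002,-0.0075,0,0]]' 60
python3 -m pendant '[[0,0,0,0.01,0],[0,0,0,0.025,0],[0,0,0,0.03,0],[0,0,0,0.03,0],[0,0,0,0.03,0],[0,0,0,0.02,0],[0,0,0,0.01,0],[0,0,0,0.005,0],[0,0,0,0,0]]' 
python3 look.py .532 -.003 .2033
python3 - <<'E'
from h import *
p,d=bot.read_camera("side");cv2.imwrite("pics/s3.png",cv2.resize(p[200:380,220:460],None,fx=2.5,fy=2.5))
E
```

```text
t: 6.42
eef_pos: [0.5296, -0.0063, 0.3744]
tool_rot: [-0.001, 0.277, 0.961, -0.001]
contact_force: [0.2, -0.1, -2.2]
gripper_width: 0.204
grasp_force: 58.8
t: 7.17
eef_pos: [0.5312, -0.0022, 0.2146]
tool_rot: [-0.001, 0.274, 0.962, -0.0]
contact_force: [-0.1, 0.3, -2.2]
gripper_width: 0.204
grasp_force: 58.7
t 7.1667 tcp [ 0.5312 -0.0022  0.2146] y ang 58.14557084292131 tilt [-0.002  0.    -1.   ] F [-0.1  0.3 -2.2] w 17.4 58.735198974609375
tool delta [-0.0011 -0.0003  0.0113]
```

View pics/s3.png

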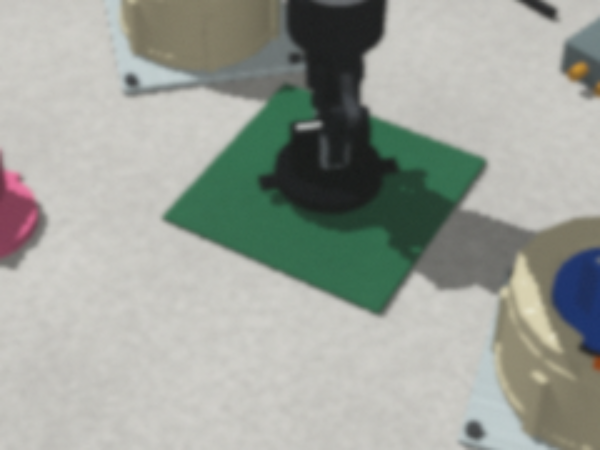

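The cover is level above the middle of the mat, with the disc at about (330,175) in the crop and about 11 mm to go. I'll lower it in small steps and watch for contact.

```bash
python3 -m pendant '[[0,0,0,0.004,0],[0,0,0,0.003,0],[0,0,0,0.002,0],[0,0,0,0.001,0],[0,0,0,0,0],[0,0,0,0,0]]'; python3 -m pendant '[[0,0,0,0.0005,0],[0,0,0,0.0005,0],[0,0,0,0,0],[0,0,0,0,0]]'
```

```text
t: 7.72
eef_pos: [0.5314, -0.0028, 0.2059]
tool_rot: [0.0, 0.275, 0.961, 0.0]
contact_force: [0.1, 0.4, -2.1]
gripper_width: 0.201
grasp_force: 58.7
t: 8.05
eef_pos: [0.5314, -0.0028, 0.2047]
tool_rot: [-0.0, 0.275, 0.961, 0.0]
contact_force: [0.4, 0.5, -1.3]
gripper_width: 0.204
grasp_force: 58.7
```

```bash
python3 -m pendant '[[0,0,0,0.0005,0],[0,0,0,0.0005,0],[0,0,0,0,0],[0,0,0,0,0]]'; python3 -m pendant '[[0,0,0,0.0005,0],[0,0,0,0,0],[0,0,0,0,0]]'
```

```text
t: 8.38
eef_pos: [0.5314, -0.0028, 0.2036]
tool_rot: [-0.0, 0.275, 0.962, -0.0]
contact_force: [0.0, 0.6, -1.5]
gripper_width: 0.201
grasp_force: 58.7
t: 8.63
eef_pos: [0.5314, -0.0028, 0.2033]
tool_rot: [0.0, 0.275, 0.961, 0.0]
contact_force: [-0.7, -0.2, -0.8]
gripper_width: 0.198
grasp_force: 58.9
```

```bash
python3 -m pendant '[[0,0,0,0.0005,0],[0,0,0,0.0005,0],[0,0,0,0,0],[0,0,0,0,0]]'; python3 -m pendant '[[0,0,0,0.0005,0],[0,0,0,0,0],[0,0,0,0,0]]'
```

```text
t: 8.97
eef_pos: [0.5314, -0.0029, 0.2032]
tool_rot: [-0.0, 0.275, 0.961, 0.0]
contact_force: [-3.9, 0.1, 12.1]
gripper_width: 0.202
grasp_force: 60.8
t: 9.22
eef_pos: [0.5314, -0.0029, 0.2032]
tool_rot: [0.0, 0.275, 0.961, 0.0]
contact_force: [-5.4, 0.1, 17.5]
gripper_width: 0.205
grasp_force: 61.7
```

It's down on the mat at 0.2033, as expected. I'll ease off the preload, let go and back away upward.

```bash
python3 -m pendant '[[0,0,0,-0.0005,0],[0,0,0,-0.0005,0],[0,0,0,0,0],[0.022,0,0,0,0],[0.03,0,0,0,0],[0.045,0,0,0,0],[0.045,0,0,0,0],[0.045,0,0,0,0]]' 20
python3 -m pendant '[[0.045,0,0,-0.004,0],[0.045,0,0,-0.01,0],[0.045,0,0,-0.02,0],[0.045,0,0,-0.03,0],[0.045,0,0,-0.03,0],[0.045,0,0,-0.03,0],[0.045,0,0,-0.03,0],[0.045,0,0,-0.01,0],[0.045,0,0,0,0],[0.045,0,0,0,0]]'
python3 - <<'E'
exec(open("look.py").read())
m=bot.camera_model("wrist");p,d=bot.read_camera("wrist");cv2.imwrite("pics/w4.png",p)
for r in bot.pinpoint("cover_grip","wrist")[:3]:print(r["score"],r["at"],world("wrist",r["at"],z=.041,m=m))
p,d=bot.read_camera("side");cv2.imwrite("pics/s4.png",p[100:420,150:600])
E
```

```text
t: 9.88
eef_pos: [0.5314, -0.0027, 0.2026]
tool_rot: [-0.0, 0.275, 0.962, -0.0]
contact_force: [-0.6, -0.6, -0.3]
gripper_width: 0.533
grasp_force: 0.0
t: 10.72
eef_pos: [0.5312, -0.0028, 0.3672]
tool_rot: [0.001, 0.275, 0.962, 0.0]
contact_force: [-0.2, 0.5, -1.2]
gripper_width: 0.529
grasp_force: 0.0
t 10.7167 tcp [ 0.5312 -0.0028  0.3672] y ang 58.1019937000392 tilt [ 0.001  0.    -1.   ] F [-0.2  0.5 -1.2] w 45.2 0.0
0.65 [317.1, 223.5] [ 0.52976406 -0.0044341   0.041     ]
```

View pics/w4.png

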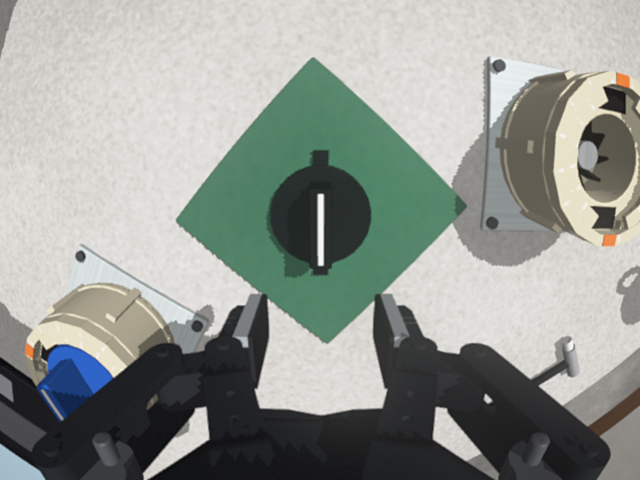

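View pics/s4.png

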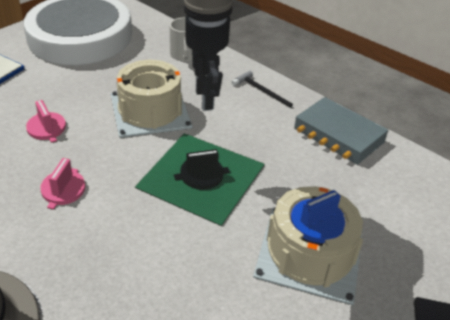

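The cover sits upright and fully on the mat (wrist view: disc at about (320,215), lugs inside the edges). The impeller is visible in the open blower at (590,155), the blue cover is still closed, and the gripper is clear.

```bash
python3 -c "
from station import bot
print(bot.hand_in())"
```

```text
the job is handed in; nothing more can be done
None
```

The black cover was turned anticlockwise to the slots, lifted out and set down upright, wholly on the green mat. The impeller is exposed, the blue-covered blower was left closed, and the job is handed in (verdict not shown).

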